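# Uncover the steaming pot and stand its lid in the lid stand

### The arm

A 6-joint arm with a two-finger parallel gripper is mounted at the origin on the work surface. World frame = base frame: x ahead of the robot, y to its left, z up, the work surface at z = 0. Lengths are in m, angles in rad, forces in N, time in s.
With the tool pointing down it reaches from about 0.2 to 0.875 m from the base axis. Payload 3.4 kg.
Tool frame: the origin (TCP) lies at the very end of the fingers, on their centre line; the grasp point (between the pads) lies arm.pinch_z behind it (arm.pinch_z is the distance from the TCP to the grasp point, in m); z points along the fingers, y is the line along which they close (so a half turn about z gives the same grasp; the last joint's range is limited). The gripper opens to 94 mm and grips with 3 to 60 N. Pads are 16 mm wide; open, the fingers measure 119 mm over their backs; the gripper's body (75 mm by 177 mm) begins 78 mm behind the grasp point.
Start: joints at [1.189, 0.276, 1.505, -0, 1.361, -0.121], TCP at [0.148, 0.556, 0.205] pointing down, gripper open.
Joint ranges: [-2.89, 2.89], [-0.75, 2.08], [0.22, 2.7], [-1.18, 4.32], [0.11, 2.71], [-2.7, 2.7]. Speed limits (rad/s): [2.57, 2.57, 3.14, 3.14, 3.14, 3.14].

### API

Orientations are given as a unit quaternion [w, x, y, z].
In Python, from rig import arm gives the robot as it stands. The module is installed in compiled form; this text tells all that it offers.
- The arm moves only by the tool move_arm, never from a script. Its argument "rows" is a list of rows, each a list of 3 entries, a list of its own where there are three numbers: the shift along the tool's x, y, z in m, then the turn, a rotation vector about the tool's x, y, z in degrees, then the opening, from 0 (shut) to 1 (fully open). A call has exactly 8 rows; each row is the pose to reach, as a shift and turn from the pose commanded when the call began, along the tool's axes at that moment; what a row does not reach only later rows make up. A row lasts 1/12 s, in which the tool goes at most 41.7 mm and 7.16 degrees, less where a joint would pass 70% of its speed; a pose out of reach is approached as far as the arm can. A call with a gripper value outside its range is refused whole. The fingers move at their own pace and stop on an object; "grip_force" is the grip in N (left out, the last holds). Time passes only in rows, so rows that repeat a pose let the fingers close, or fill a call up. It gives the time, the measured TCP pose, the force, the opening and the grip force at its end, in the units of the state.
- arm.read_state(): the state, without advancing time (a new reading comes with each control period).
- arm.camera(name): name is "side" or "top"; returns a dict with "frame" (480x640x3 uint8, red, green, blue), "z_map" (480x640 float32, m along the optical axis (not along the pixel's ray), 0 where there is no reading), "intrinsics" (3x3 intrinsics, pixels), "R" (3x3) and "t" (3): a world point X has camera coordinates R X + t. Camera axes: x right, y down, z forward; pixel columns grow to the right and rows downward; lengths in m; the calibration is good to about 2 mm. A picture is of the moment at which its call begins.
- arm.hand_in(): hands the job in; it is judged then, once.
Trained networks look in the newest picture that a camera, given by its name, has taken for a name from the list of things; names that differ only in an ending like _2 or _b are one class to them, and where a whole thing is asked for, a point or a joint stands for the part that bears it (a point fixed in the world has none). Each returns a list of dicts, best first, with "confidence" (0 to 1); they miss things now and then, are a little off and sometimes report something else, mostly with a low value. They report only what shows in the picture. A call takes as long as a camera call. They do not tell look-alikes from the thing itself.
- arm.cut_out(query, camera): "region" (480x640 bool, what is visible of it).
- arm.landmark_of(query, camera): "at" ([x, y, z] in m, in the coordinates of the camera as it stood for that picture, good to about 4 mm: a listed point, or the origin of a listed thing).
The state is a dict: "t": time; "joint_pos": joint angles; "dq": joint speeds; "effort": joint torques, N m; "position": TCP position; "ee_rot": TCP orientation; "contact_force": force on the tool from outside, world axes, zero at the start; "moment": the same for the moment, N m; "finger_gap": finger opening in m; "finger_force": force on a finger pad.
Only numpy, scipy, OpenCV 4.12 (cv2) and the standard library are available. Lean on these libraries where they do the work, as an engineer would, in place of code of your own. Each camera call takes 0.05 s, during which the arm holds its last target. There are 200 camera calls.

### The job

Open the pot on the hob so that the sausages can go in: lift the lid off by its knob and stand it on edge in the wire lid stand, its rim down in both hooks, its inside leaning back against the folding frame wherever that happens to be set, its knob facing out at the front. The enamel chips easily, so let the lid touch down softly and let go only once it rests in the hooks and against the frame; leave the pot where it is and do not disturb the bowl, the jar or the sausage stuffer.

Things in the scene. Friction and masses are not known exactly. Their poses are not given: they have to be found in the camera images.
- lid: round red enamel pot lid, 186 mm across, 0.27 to 0.5 kg, lying loose on the pot. Origin: centre of the underside of its rim; z points out of the knob side. Flat rim 6 mm thick (z 0 to 6), a locating step 160 mm across that hangs 6 mm into the pot (z -6 to 0), a dome up to z = 25.
- knob (a point): centre of the lid's black knob, 51 mm above the lid's origin: a block 46 mm long along the lid's x, 24 mm across its two flats (facing the lid's +y and -y), 30 mm high (36 to 66 mm above the origin) on an 18 mm stem. Alike after a half turn. Gripped on the flats the lid can be tilted about its y axis without slipping.
- pot: red enamel pot, 180 mm across and 100 mm high with a black loop handle on its +y and its -y side 21 to 24 mm below the rim, standing loose on the hob, 2.2 kg. Origin at the centre of its underside.
- hob: white portable induction hob with a black top, 280 x 280 mm and 58 mm high, fixed. Origin at the centre of its underside; its controls are on its -x side.
- stand: lid stand, does not shift: white drip tray (165 mm along x, 190 along y, 16 high, its middle at x = 25) with two dark wire hooks (7 mm wire) at y = -50 and +50 and, rising from them, a folding wire back frame. Origin on the table below the hooks. +x is the back, to which a stood lid leans; -x is the front.
- bowl: lavender plastic mixing bowl, 150 mm across, 75 mm high, loose. Origin at the centre of its underside. To be left alone.
- spice: amber spice jar with a red cap, 48 mm across, 100 mm high, loose. Origin at the centre of its underside. To be left alone.
- stuffer: hand sausage stuffer lying on the table: white tube with red collars, nozzle to its +x, 346 mm long along x, 70 mm high, loose. Origin under the middle of the tube. To be left alone.
- hook (a point): midway between the two hooks, level with their floors: x -14, y 0, z 33.5 mm in the stand's frame. Each hook floor is level from x -28 to 0; in front a lip rises from (x -28, z 30) to (x -34, z 52); the back frame starts behind, at (x 0, z 30). x, z of wire centres. A stood lid's rim hangs in both hooks, its lowest point 15 mm below the floors.
- hinge (a point): the back frame's hinge line, midway between the wires (x 0, y 0, z 30 mm in the stand's frame). The frame is two straight 130 mm wires at y = -50 and +50, joined at the top, sloping up and back. Its friction hinge is stiff and holds, but it is left at any slope from 43 to 57 degrees from level; the slope is not reported. A seated lid lies flat on it.
Mind the look-alikes: they are no part of the job. Leave any turquoise look-alike of the lid alone.

How it is judged:
By the outcome, as a careful person would: the job done as asked, in the order asked, and still so for the second after the job is handed in, with the robot touching nothing.
It also fails if it takes over 72 s, if anything falls off the work surface, if the arm or the gripper's body presses on something with over 40 N, if the wrist force passes 120 N, or if a joint passes its speed limit or range.

## Working session

There is one attempt and no reset: what is moved stays moved. The work goes in short steps, Python scripts to look and compute and a tool call to move; the robot and the scene stay as the last step left them, time stands still between calls to the robot, and variables do not carry over. Pictures are saved under pics/ and viewed, at most 10 in all, crops included, and the job is handed in when it is done.

Besides the shell and the picture viewer there is one more tool, called after "Call:" by a JSON object that holds its "method" and its "body". move_arm: Moves the arm, as the interface text tells. Its arguments: {"type":"object","properties":{"rows":{"type":"array","items":{"type":"array"}},"grip_force":{"type":"number"}},"required":["rows"]}

```bash
mkdir -p pics; cat > h.py <<'E'
import numpy as np, cv2
from rig import arm
def w(c,p): return c["R"].T@(np.asarray(p)-c["t"])
def cloud(c):
    z=c["z_map"];K=c["intrinsics"];v,u=np.mgrid[:480,:640]
    P=np.stack([(u-K[0,2])/K[0,0]*z,(v-K[1,2])/K[1,1]*z,z],-1)
    return (P-c["t"])@c["R"]
def pix(c,X):
    q=c["R"]@np.asarray(X)+c["t"];q=c["intrinsics"]@q;return q[:2]/q[2]
E
python3 - <<'E'
from h import *
np.set_printoptions(precision=4,suppress=True)
print(arm.pinch_z, arm.read_state())
ims=[]
for n in("top","side"):
    c=arm.camera(n);cv2.imwrite(f"pics/{n}0.png",c["frame"][:,:,::-1])
    print(n,"campos",-c["R"].T@c["t"])
    for q in("lid","knob","pot","hob","stand","hook","hinge","bowl","spice","stuffer"):
        for d in arm.landmark_of(q,n)[:3]:
            print(n,q,round(d["confidence"],2),w(c,d["at"]),pix(c,w(c,d["at"])).round())
E
```

```text
0.0188 {'t': 0.0, 'joint_pos': array([ 1.189 ,  0.2766,  1.5061,  0.    ,  1.3607, -0.121 ]), 'dq': array([ 0.001 , -0.0007,  0.0018, -0.0012,  0.0001, -0.0003]), 'effort': array([ -0.0009, -40.4566, -23.723 ,   0.07  ,   0.0343,  -0.0001]), 'position': array([0.1481, 0.5551, 0.2046]), 'ee_rot': array([-0.0002,  0.13  ,  0.9915, -0.0008]), 'contact_force': array([-0.3971, -0.7708, -0.2663]), 'moment': array([ 0.0037,  0.0539, -0.005 ]), 'finger_force': 0.0, 'finger_gap': 0.09409061771542075}
top campos [ 0.282  -0.0139  1.4673]
top lid 0.89 [ 0.637  -0.2325  0.1549] [390. 193.]
top lid 0.88 [ 0.3636 -0.2686  0.0078] [399. 298.]
top lid 0.55 [ 0.4186  0.4638 -0.0035] [147. 283.]
top knob 0.68 [ 0.3568 -0.2722  0.0574] [403. 299.]
top knob 0.63 [ 0.6369 -0.2318  0.2089] [393. 188.]
top pot 0.42 [ 0.4476 -0.4961 -0.0026] [474. 268.]
top pot 0.23 [0.6418 0.2323 0.0026] [227. 207.]
top stand 0.57 [0.6388 0.2352 0.0004] [226. 209.]
top hook 0.75 [0.6268 0.2316 0.0324] [225. 210.]
top hinge 0.86 [0.6361 0.2355 0.0284] [224. 207.]
top bowl 0.9 [ 0.4187  0.4579 -0.0024] [149. 283.]
top spice 
[... 175 characters left out ...]
396  1.088 ]
side lid 0.95 [ 0.3594 -0.2681  0.0057] [321. 376.]
side lid 0.63 [ 0.6359 -0.2284  0.1599] [410. 271.]
side knob 0.85 [ 0.3597 -0.2714  0.0571] [322. 363.]
side knob 0.78 [ 0.6333 -0.2342  0.2123] [414. 258.]
side knob 0.7 [ 0.6323 -0.2174 -0.0024] [397. 313.]
side pot 0.7 [ 0.6325 -0.2316  0.0561] [404. 302.]
side hob 0.59 [ 0.6319 -0.2144 -0.0008] [396. 312.]
side stand 0.76 [ 0.6354  0.232  -0.0034] [303. 218.]
side hinge 0.92 [0.6378 0.2311 0.0275] [304. 210.]
side bowl 0.75 [ 0.4108  0.464  -0.0047] [203. 202.]
side spice 0.68 [ 0.4146 -0.0042  0.0007] [281. 294.]
side stuffer 0.81 [ 0.4464 -0.4955 -0.002 ] [415. 436.]
side stuffer 0.6 [ 0.4118  0.4612 -0.0056] [204. 203.]
```

View pics/top0.png

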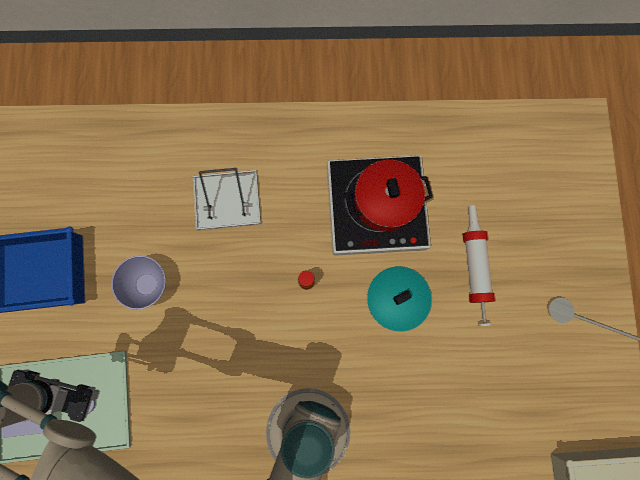

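View pics/side0.png

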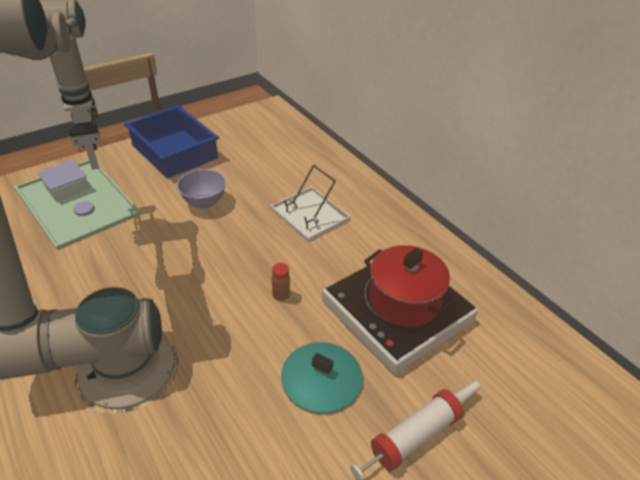

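Candidates for the lid: red at top-view (390,193) on the pot, turquoise at (400,298) on the table. The red one fits ("red enamel, lying on the pot"). I'll confirm it in a crop and measure its knob yaw, plus the stand's yaw and frame slope.

```bash
cat > m.py <<'E'
from h import *
np.set_printoptions(precision=4,suppress=True)
crops=[]
for n,b in(("top",(150,260,180,440)),("side",(150,350,250,480))):
    c=arm.camera(n);P=cloud(c);f=c["frame"].astype(int);g=f.sum(2)
    crops.append(cv2.resize(c["frame"][b[0]:b[1],b[2]:b[3],::-1],None,fx=3,fy=3,interpolation=cv2.INTER_CUBIC) if n=="top" else 0)
    d=lambda x,y:np.hypot(P[...,0]-x,P[...,1]-y)
    m=(d(.636,-.232)<.04)&(P[...,2]>.195)&(g<160)
    k=P[m];r=cv2.minAreaRect((k[:,:2]*1000).astype(np.float32));print(n,"knob",m.sum(),r,np.percentile(k[:,2],[5,50,95]))
    hi=(d(.636,-.232)<.025)&(P[...,2]>.205);k=P[hi];_,_,V=np.linalg.svd(k[:,:2]-k[:,:2].mean(0));print(" hi",hi.sum(),k.mean(0),np.degrees(np.arctan2(V[0,1],V[0,0])),k[:,2].max())
    m=(d(.636,-.232)<.12)&(P[...,2]>.14)&(f[...,0]>f[...,1]+60)
    k=P[m];print(" lid rect",cv2.minEnclosingCircle((k[:,:2]*1000).astype(np.float32)))
    m=(d(.66,.235)<.15)&(abs(P[...,2]-.010)<.015)&(f.min(2)>140)
    k=P[m];print(" tray",m.sum(),cv2.minAreaRect((k[:,:2]*1000).astype(np.float32)))
    m=(d(.66,.235)<.15)&(P[...,2]>.045)
    k=P[m];s=np.argsort(k[:,2]);print(" frame",m.sum());print(k[s][-12:])
    np.save(f"fr_{n}.npy",k)
cv2.imwrite("pics/crop.png",crops[0])
E
python3 m.py
```

```text
top knob 200 ((635.426513671875, -231.46873474121094), (46.713050842285156, 25.846603393554688), 8.720229148864746) [0.2054 0.223  0.2279]
 hi 192 [ 0.6337 -0.23    0.2217] -168.62098549780023 0.23370590093975427
 lid rect ((635.4738159179688, -230.9478759765625), 93.3803939819336)
 tray 2567 ((664.8056640625, 234.583251953125), (166.65777587890625, 193.1995849609375), 4.550049304962158)
 frame 270
[[0.716  0.2156 0.1422]
 [0.7187 0.2019 0.1422]
 [0.7163 0.2321 0.1424]
 [0.716  0.2183 0.1424]
 [0.7132 0.2373 0.1432]
 [0.7133 0.2455 0.1433]
 [0.7183 0.2044 0.1437]
 [0.7151 0.1933 0.1441]
 [0.7177 0.1987 0.1449]
 [0.715  0.2096 0.1451]
 [0.7127 0.2479 0.1453]
 [0.7123 0.2232 0.1454]]
side knob 215 ((629.5545043945312, -234.989013671875), (43.06958770751953, 21.30636215209961), 9.2689208984375) [0.2003 0.2199 0.2252]
 hi 204 [ 0.6316 -0.2348  0.22  ] -170.91208213716135 0.2265292360189895
 lid rect ((631.3740844726562, -231.99346923828125), 93.09122467041016)
 tray 1520 ((660.2818603515625, 231.5552978515625), (167.8537139892578, 192.52711486816406), 5.391348838806152)
 frame 246
[[0.7088 0.2268 0.14  ]
 [0.7116 0.2308 0.1402]
 [0.7129 0.2121 0.1403]
 [0.7132 0.2176 0.1404]
 [0.7145 0.1991 0.1404]
 [0.7084 0.1853 0.1406]
 [0.7131 0.182  0.1408]
 [0.7075 0.2564 0.1408]
 [0.7088 0.2478 0.1418]
 [0.705  0.2742 0.1421]
 [0.7119 0.1854 0.1427]
 [0.7122 0.191  0.1427]]
```

View pics/crop.png

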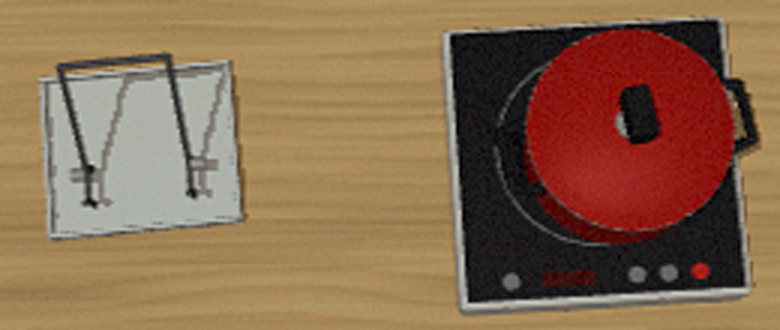

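The crop shows the red lid at crop (632,130) with its knob at (640,113), lying on the pot on the hob. That is the one to take. The stand's hooks face the robot and its frame leans back in +x. Next come the slope fit and the first move.

```bash
cat >> h.py <<'E'
from scipy.spatial.transform import Rotation as R
def tgt(yaw,tilt):  # tool frame: x=lid x, y=-lid y, z=-lid z ; lid tilted back by tilt about its y
    return R.from_euler("z",yaw,degrees=True)*R.from_euler("y",-tilt,degrees=True)*R.from_euler("x",180,degrees=True)
def cur():
    s=arm.read_state();q=s["ee_rot"];return np.array(s["position"]),R.from_quat([q[1],q[2],q[3],q[0]]),s
def go(pos,rot):
    p,r,s=cur();sh=r.inv().apply(np.asarray(pos)-p);rv=(r.inv()*rot).as_rotvec(degrees=True)
    print("shift",sh.round(4),"turn",rv.round(2),"| q",s["joint_pos"].round(2),"F",np.round(s["contact_force"],1),"t",s["t"])
E
python3 - <<'E'
from h import *
y=np.radians(5);e=np.array([np.cos(y),np.sin(y)]);l=np.array([-e[1],e[0]])
for n,o in(("top",(.639,.2335)),("side",(.635,.2305))):
    k=np.load(f"fr_{n}.npy");x=(k[:,:2]-o)@e;v=(k[:,:2]-o)@l;z=k[:,2]
    for sgn in(-1,1):
        m=(abs(v*sgn-.05)<.012)&(z>.05)&(z<.13)
        A=np.stack([x[m],z[m]],1);c=A.mean(0);_,_,V=np.linalg.svd(A-c);d=V[0]*np.sign(V[0,1])
        res=(A-c)@V[1]
        print(n,sgn,m.sum(),"slope",np.degrees(np.arctan2(d[1],d[0])),"x at z.03",c[0]+(.03-c[1])*d[0]/d[1],"from hinge",np.degrees(np.arctan2(c[1]-.03,c[0])),"res",res.std(),"v",v[m].mean())
    m=z>.132;print(n,"top bar",x[m].mean(),z[m].mean(),"slope",np.degrees(np.arctan2(z[m].mean()-.03,x[m].mean())),"v",v[m].min(),v[m].max())
go((.633,-.232,.32),tgt(9,0))
E
```

```text
top -1 73 slope 45.7591294074659 x at z.03 -0.02039360511186291 from hinge 58.10241864431794 res 0.00806490055451528 v -0.053258177978486664
top 1 71 slope 45.53154771911 x at z.03 -0.021006273276889538 from hinge 58.00279974410154 res 0.008403958354526042 v 0.04651799250059016
top top bar 0.07449745677658351 0.13865978358652145 slope 55.56535390308191 v -0.05655524582870593 0.04934059780174873
side -1 84 slope 45.46073635720853 x at z.03 -0.01827684508691435 from hinge 55.97292232699095 res 0.00779949798200348 v -0.050546063553602257
side 1 74 slope 46.944062936111145 x at z.03 -0.015049074057950612 from hinge 55.71986573430957 res 0.007529139383703178 v 0.0489559084168888
side top bar 0.07474446471696648 0.1373179523385633 slope 55.14368344026777 v -0.05681559482115268 0.05231556301936243
shift [-0.6714 -0.636  -0.1146] turn [ 0.0000e+00 -1.0000e-02  1.5606e+02] | q [ 1.19  0.28  1.5  -0.    1.36 -0.12] F [ 0.9 -0.4 -0.4] t 1.2
```

Call:
{"method": "move_arm", "body": {"rows": [[[-0.671, -0.636, -0.115], [0, 0, 156], 1], [[-0.671, -0.636, -0.115], [0, 0, 156], 1], [[-0.671, -0.636, -0.115], [0, 0, 156], 1], [[-0.671, -0.636, -0.115], [0, 0, 156], 1], [[-0.671, -0.636, -0.115], [0, 0, 156], 1], [[-0.671, -0.636, -0.115], [0, 0, 156], 1], [[-0.671, -0.636, -0.115], [0, 0, 156], 1], [[-0.671, -0.636, -0.115], [0, 0, 156], 1]]}}

```text
t: 1.87
position: [0.322, 0.2721, 0.2471]
ee_rot: [0.0, 0.592, 0.806, 0.0]
contact_force: [1.0, -0.0, -0.2]
finger_gap: 0.0937
finger_force: 0.0
```

```bash
python3 - <<'E'
from h import *
y=np.radians(5);e=np.array([np.cos(y),np.sin(y)]);l=np.array([-e[1],e[0]])
for n,o in(("top",(.639,.2335)),("side",(.635,.2305))):
    k=np.load(f"fr_{n}.npy");x=(k[:,:2]-o)@e;v=(k[:,:2]-o)@l;z=k[:,2]
    m=(x>.012)&(z<.13);A=np.stack([x[m],z[m]],1);c=A.mean(0);_,_,V=np.linalg.svd(A-c);d=V[0]*np.sign(V[0,1])
    print(n,m.sum(),"slope",np.degrees(np.arctan2(d[1],d[0])),"x at .03",c[0]+(.03-c[1])*d[0]/d[1],"hinge",np.degrees(np.arctan2(c[1]-.03,c[0])),((A-c)@V[1]).std())
go((.633,-.232,.28),tgt(9,0))
E
```

```text
top 137 slope 55.159338536906304 x at .03 -0.0014015692413271233 hinge 56.06923113173403 0.002733764422611512
side 158 slope 53.81476493438948 x at .03 -0.0007415991969156044 hinge 54.27748095118411 0.0033049562013762893
shift [-0.5741  0.1456 -0.0328] turn [ 3.000e-02 -6.000e-02  9.844e+01] | q [0.54 0.02 1.72 0.   1.4  0.23] F [ 1.  -0.  -0.2] t 1.8667
```

Call:
{"method": "move_arm", "body": {"rows": [[[-0.574, 0.146, -0.033], [0, 0, 98.4], 1], [[-0.574, 0.146, -0.033], [0, 0, 98.4], 1], [[-0.574, 0.146, -0.033], [0, 0, 98.4], 1], [[-0.574, 0.146, -0.033], [0, 0, 98.4], 1], [[-0.574, 0.146, -0.033], [0, 0, 98.4], 1], [[-0.574, 0.146, -0.033], [0, 0, 98.4], 1], [[-0.574, 0.146, -0.033], [0, 0, 98.4], 1], [[-0.574, 0.146, -0.033], [0, 0, 98.4], 1]]}}

```text
t: 2.53
position: [0.4988, -0.0104, 0.2655]
ee_rot: [0.0, 0.906, 0.423, 0.0]
contact_force: [0.7, 0.7, 0.6]
finger_gap: 0.0942
finger_force: 0.0
```

```bash
python3 -c "
from h import *
go((.633,-.232,.28),tgt(9,0))"
```

```text
shift [-0.0838  0.2452 -0.0144] turn [ 1.000e-02 -4.000e-02  4.108e+01] | q [-0.16  0.13  1.55  0.    1.46  0.54] F [0.7 0.7 0.6] t 2.5333
```

Call:
{"method": "move_arm", "body": {"rows": [[[-0.084, 0.245, -0.014], [0, 0, 41.1], 1], [[-0.084, 0.245, -0.014], [0, 0, 41.1], 1], [[-0.084, 0.245, -0.014], [0, 0, 41.1], 1], [[-0.084, 0.245, -0.014], [0, 0, 41.1], 1], [[-0.084, 0.245, -0.014], [0, 0, 41.1], 1], [[-0.084, 0.245, -0.014], [0, 0, 41.1], 1], [[-0.084, 0.245, -0.014], [0, 0, 41.1], 1], [[-0.084, 0.245, -0.014], [0, 0, 41.1], 1]]}}

```text
t: 3.2
position: [0.6346, -0.2321, 0.2774]
ee_rot: [-0.0, 0.997, 0.08, -0.001]
contact_force: [-0.2, -0.1, -0.6]
finger_gap: 0.0937
finger_force: 0.0
```

```bash
python3 - <<'E'
from h import *
go((.633,-.232,.193),tgt(9.5,0))
c=arm.camera("side");u=pix(c,(.633,-.232,.23)).astype(int);print(u)
f=c["frame"][u[1]-80:u[1]+70,u[0]-100:u[0]+100,::-1]
cv2.imwrite("pics/pre.png",cv2.resize(f,None,fx=4,fy=4,interpolation=2))
P=cloud(c);m=(np.hypot(P[...,0]-.633,P[...,1]+.232)<.04)&(P[...,2]>.195)&(P[...,2]<.23)&(c["frame"].sum(2)<160)
print(m.sum(),cv2.minAreaRect((P[m][:,:2]*1000).astype(np.float32)))
for d in arm.landmark_of("knob","side"): print(d["confidence"],w(c,d["at"]))
E
```

```text
shift [-0.0015 -0.0003  0.0844] turn [-0.02  0.06 -0.27] | q [-0.45  0.41  1.13 -0.    1.6   0.96] F [-0.2 -0.1 -0.6] t 3.2
[413 251]
204 ((630.57421875, -235.01898193359375), (43.851722717285156, 20.724449157714844), 12.605897903442383)
0.96 [ 0.3577026  -0.27135417  0.05688716]
0.59 [ 0.63793945 -0.2298295   0.20864506]
```

View pics/pre.png

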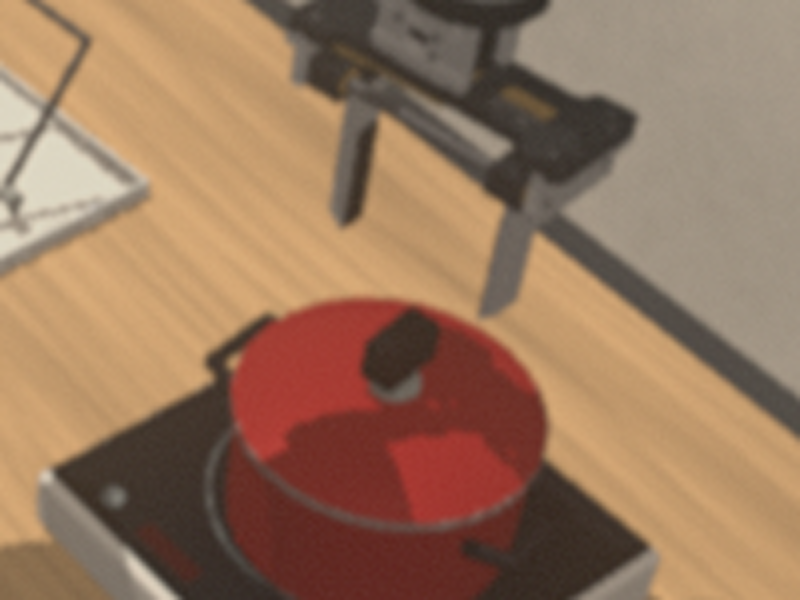

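The fingers (345,220) and (500,310) straddle the knob (400,345), parallel to its flats. I'll descend now.

Call:
{"method": "move_arm", "body": {"rows": [[[-0.001, 0, 0.03], [0, 0, 0], 1], [[-0.001, 0, 0.055], [0, 0, 0], 1], [[-0.001, 0, 0.07], [0, 0, 0], 0.6], [[-0.001, 0, 0.078], [0, 0, 0], 0.5], [[-0.001, 0, 0.084], [0, 0, 0], 0.4], [[-0.001, 0, 0.084], [0, 0, 0], 0.35], [[-0.001, 0, 0.084], [0, 0, 0], 0.35], [[-0.001, 0, 0.084], [0, 0, 0], 0.35]], "grip_force": 4}}

```text
t: 3.97
position: [0.6333, -0.2291, 0.1967]
ee_rot: [0.001, 0.997, 0.082, 0.001]
contact_force: [0.3, -0.5, -0.1]
finger_gap: 0.0572
finger_force: 0.0
```

Call:
{"method": "move_arm", "body": {"rows": [[[0, 0, 0], [0, 0, 0], 0.3], [[0, 0, 0], [0, 0, 0], 0.28], [[0, 0, 0], [0, 0, 0], 0.26], [[0, 0, 0], [0, 0, 0], 0.24], [[0, 0, 0], [0, 0, 0], 0.2], [[0, 0, 0], [0, 0, 0], 0.2], [[0, 0, 0], [0, 0, 0], 0.2], [[0, 0, 0], [0, 0, 0], 0.2]]}}

```text
t: 4.63
position: [0.6327, -0.2296, 0.1953]
ee_rot: [0.0, 0.997, 0.082, 0.0]
contact_force: [0.4, -1.0, 1.3]
finger_gap: 0.0242
finger_force: 4.0
```

Call:
{"method": "move_arm", "body": {"rows": [[[0, 0, 0], [0, 0, 0], 0.2], [[0, 0, 0], [0, 0, 0], 0.2], [[0, 0, -0.004], [0, 0, 0], 0.2], [[0, 0, -0.012], [0, 0, 0], 0.2], [[0, 0, -0.025], [0, 0, 0], 0.2], [[0, 0, -0.045], [0, 0, 0], 0.2], [[0, 0, -0.07], [0, 0, 0], 0.2], [[0, 0, -0.1], [0, 0, 0], 0.2]], "grip_force": 45}}

```text
t: 5.3
position: [0.6315, -0.2283, 0.2944]
ee_rot: [-0.002, 0.997, 0.082, -0.002]
contact_force: [-0.5, 0.0, -3.4]
finger_gap: 0.024
finger_force: 44.8
```

```bash
python3 - <<'E'
from h import *
np.set_printoptions(precision=4,suppress=True)
# target: lid seated. hinge ref frame
def seat(s,o=(.637,.2315),yaw=5,lift=0,fwd=0,zoff=.0138-.009):
    S=np.radians(s);u=np.array([np.cos(S),0,np.sin(S)]);n=np.array([-np.sin(S),0,np.cos(S)])
    a=(3.5-9.5*np.cos(S))/np.sin(S)+78.4
    return u,n,a
p,r,s=cur();print(p,s["contact_force"],s["joint_pos"])
for n in("top","side"):
    c=arm.camera(n)
    for q in("lid","knob","pot"):
        for d in arm.landmark_of(q,n)[:2]: print(n,q,round(d["confidence"],2),w(c,d["at"]),"tool:",r.inv().apply(w(c,d["at"])-p))
go((.60,.15,.36),tgt(5,0))
E
```

```text
[ 0.6315 -0.2283  0.2944] [-0.5418  0.0415 -3.4459] [-0.4508  0.4007  1.1027  0.0007  1.6432  0.9564]
top lid 0.93 [ 0.6366 -0.2291  0.2571] tool: [0.0049 0.0018 0.0372]
top lid 0.6 [ 0.3609 -0.2687  0.0093] tool: [-0.2726 -0.0032  0.2862]
top knob 0.98 [ 0.6396 -0.234   0.3059] tool: [ 0.007   0.0069 -0.0115]
top knob 0.95 [ 0.3606 -0.2697  0.0579] tool: [-0.2732 -0.0024  0.2375]
side lid 0.94 [ 0.3592 -0.2715  0.0106] tool: [-0.2747 -0.0008  0.2848]
side lid 0.84 [ 0.6355 -0.2249  0.2602] tool: [ 0.0046 -0.0025  0.0342]
side knob 0.93 [ 0.3579 -0.2698  0.0569] tool: [-0.2759 -0.0027  0.2385]
side knob 0.62 [ 0.637  -0.2308  0.3099] tool: [ 0.0049  0.0034 -0.0155]
side pot 0.73 [ 0.4149 -0.0007  0.0002] tool: [-0.1756 -0.2588  0.2958]
side pot 0.68 [ 0.6355 -0.2295  0.0544] tool: [0.0045 0.0027 0.24  ]
shift [ 0.0302 -0.379  -0.0664] turn [-0.15  0.21  4.37] | q [-0.45  0.4   1.11  0.    1.64  0.96] F [-0.1  1.1 -2.8] t 5.7
```

Call:
{"method": "move_arm", "body": {"rows": [[[0.001, -0.01, -0.015], [0, 0, 0.2], 0.2], [[0.003, -0.03, -0.035], [0, 0, 0.5], 0.2], [[0.005, -0.06, -0.055], [0, 0, 1], 0.2], [[0.008, -0.095, -0.066], [0, 0, 1.5], 0.2], [[0.011, -0.13, -0.066], [0, 0, 2], 0.2], [[0.015, -0.165, -0.066], [0, 0, 2.5], 0.2], [[0.018, -0.2, -0.066], [0, 0, 3], 0.2], [[0.02, -0.235, -0.066], [0, 0, 3.5], 0.2]]}}

```text
t: 6.37
position: [0.6134, 0.0075, 0.3597]
ee_rot: [-0.0, 0.999, 0.051, -0.001]
contact_force: [0.2, -0.5, -1.9]
finger_gap: 0.0238
finger_force: 44.8
```

```bash
cat >> h.py <<'E'
def seatpose(s,du=0,dn=0,o=(.637,.2315),yaw=5,kx=.003,kz=.014,tilt=None):
    """TCP for lid seated at slope s; kx: knob ahead of TCP along lid x, kz: knob behind TCP"""
    S=np.radians(s);u=np.array([np.cos(S),0,np.sin(S)]);n=np.array([-np.sin(S),0,np.cos(S)])
    a=(.0035-.0095*np.cos(S))/np.sin(S)+.0784
    p=np.array([0,0,.03])+(a-kx+du)*u+(.0095+.051-kz+dn)*n
    return R.from_euler("z",yaw,degrees=True).apply(p)+np.array([*o,0]),tgt(yaw,s if tilt is None else tilt)
E
python3 - <<'E'
from h import *
np.set_printoptions(precision=4,suppress=True)
print(seatpose(55)[0],seatpose(55,.06,.03)[0])
p,q=seatpose(55,.06,.03)
print(p);go(p,q);go(p,tgt(5,0))
pp,r,s=cur();print(pp,(r.inv()*tgt(5,0)).as_rotvec(degrees=True))
E
```

```text
[0.6408 0.2318 0.1165] [0.6506 0.2327 0.1828]
[0.6506 0.2327 0.1828]
shift [ 0.0602 -0.2201  0.1769] turn [-0.43 55.13  0.74] | q [-0.1   0.3   1.1   0.    1.74  1.37] F [ 0.2 -0.5 -1.9] t 6.3667
shift [ 0.0602 -0.2201  0.1769] turn [-0.04  0.13  0.83] | q [-0.1   0.3   1.1   0.    1.74  1.37] F [ 0.2 -0.5 -1.9] t 6.3667
[0.6134 0.0075 0.3597] [-0.0408  0.1297  0.826 ]
```

Call:
{"method": "move_arm", "body": {"rows": [[[0.001, -0.03, 0], [0, 4, 0], 0.2], [[0.003, -0.06, 0], [0, 9, 0.2], 0.2], [[0.004, -0.095, 0], [0, 15, 0.4], 0.2], [[0.005, -0.13, 0.01], [0, 21, 0.6], 0.2], [[0.006, -0.16, 0.02], [0, 27, 0.7], 0.2], [[0.007, -0.19, 0.03], [0, 33, 0.8], 0.2], [[0.008, -0.21, 0.04], [0, 38, 0.8], 0.2], [[0.008, -0.22, 0.045], [0, 42, 0.8], 0.2]]}}

```text
t: 7.03
position: [0.5951, 0.2273, 0.3117]
ee_rot: [-0.019, 0.933, 0.042, 0.356]
contact_force: [0.6, -1.8, -3.0]
finger_gap: 0.0236
finger_force: 44.8
```

```bash
python3 - <<'E'
from h import *
go(*seatpose(55,.06,.03))
E
```

```text
shift [-0.0443  0.0004  0.1332] turn [-0.43 13.22 -0.03] | q [ 0.36 -0.01  1.83 -0.3   0.63  2.02] F [ 0.6 -1.8 -3. ] t 7.0333
```

Call:
{"method": "move_arm", "body": {"rows": [[[-0.004, 0, 0.012], [0, 2, 0], 0.2], [[-0.01, 0, 0.03], [-0.1, 5, 0], 0.2], [[-0.017, 0, 0.05], [-0.2, 8, 0], 0.2], [[-0.025, 0, 0.075], [-0.3, 11, 0], 0.2], [[-0.032, 0, 0.1], [-0.4, 13, 0], 0.2], [[-0.039, 0, 0.12], [-0.4, 13.2, 0], 0.2], [[-0.043, 0, 0.129], [-0.4, 13.2, 0], 0.2], [[-0.044, 0, 0.133], [-0.4, 13.2, 0], 0.2]]}}

```text
t: 7.7
position: [0.6695, 0.169, 0.2346]
ee_rot: [0.009, 0.892, 0.088, 0.444]
contact_force: [0.0, 0.9, -2.3]
finger_gap: 0.0236
finger_force: 44.8
```

```bash
cat > look.py <<'E'
import sys
from h import *
np.set_printoptions(precision=4,suppress=True)
tag=sys.argv[1];p,r,s=cur();print(p,s["contact_force"])
ims=[]
for n in("top","side"):
    c=arm.camera(n);u=pix(c,(.66,.232,.1)).astype(int)
    ims.append(cv2.resize(c["frame"][u[1]-60:u[1]+60,u[0]-60:u[0]+60,::-1],(396,396),interpolation=2))
    P=cloud(c);f=c["frame"].astype(int)
    m=(np.hypot(P[...,0]-.63,P[...,1]-.232)<.16)&(f[...,0]>f[...,1]+60)&(f[...,0]>1.8*f[...,2])&(P[...,2]>.02)
    k=r.inv().apply(P[m]-p);a=R.from_euler("z",5,degrees=True).inv().apply(P[m]-np.array([.637,.2315,0]))
    k2=k[(k[:,2]>.015)&(k[:,2]<.05)]
    print(n,m.sum(),"tool-frame circle mm",cv2.minEnclosingCircle((k2[:,:2]*1000).astype(np.float32)),"z",np.percentile(k[:,2],[2,50,98]))
    for q in("lid","knob","hinge"):
        for d in arm.landmark_of(q,n)[:3]:
            X=w(c,d["at"])
            if X[1]>.1: print(n,q,round(d["confidence"],2),X,"tool",r.inv().apply(X-p))
cv2.imwrite(f"pics/{tag}.png",np.hstack(ims))
E
python3 look.py a; python3 -c "
from h import *
go(*seatpose(55,.06,.03));go(*seatpose(55,.015,.006));go(*seatpose(55,.0,.006));go(*seatpose(55,0,0))"
```

```text
[0.6695 0.169  0.2346] [ 0.01    0.9466 -2.2886]
top 2611 tool-frame circle mm ((5.7651495933532715, 1.6594916582107544), 93.58772277832031) z [0.0112 0.0201 0.0322]
top lid 0.78 [0.7004 0.1712 0.2137] tool [0.0021 0.0005 0.0373]
top knob 0.58 [0.6663 0.1642 0.2476] tool [ 0.0076  0.0054 -0.0107]
top knob 0.21 [0.7012 0.1675 0.2138] tool [0.002  0.0042 0.0377]
top hinge 0.88 [0.6366 0.2358 0.0311] tool [-0.1693 -0.0897  0.1012]
side 1650 tool-frame circle mm ((9.276324272155762, 0.8468170762062073), 92.79773712158203) z [0.0079 0.0181 0.0293]
side lid 0.94 [0.6999 0.1782 0.2226] tool [ 0.01   -0.0057  0.032 ]
side knob 0.96 [0.6585 0.1702 0.2487] tool [ 0.0048 -0.0015 -0.0171]
side hinge 0.58 [0.6412 0.2309 0.026 ] tool [-0.1714 -0.0848  0.1076]
shift [-0.0458 -0.0681  0.0222] turn [0.1  1.88 6.57] | q [ 0.21  0.11  2.07 -1.18  0.11  2.7 ] F [ 0.1 -0.2 -3.3] t 8.1
shift [-0.0897 -0.0733  0.0476] turn [0.1  1.88 6.57] | q [ 0.21  0.11  2.07 -1.18  0.11  2.7 ] F [ 0.1 -0.2 -3.3] t 8.1
shift [-0.1046 -0.075   0.0481] turn [0.1  1.88 6.57] | q [ 0.21  0.11  2.07 -1.18  0.11  2.7 ] F [ 0.1 -0.2 -3.3] t 8.1
shift [-0.1044 -0.075   0.0541] turn [0.1  1.88 6.57] | q [ 0.21  0.11  2.07 -1.18  0.11  2.7 ] F [ 0.1 -0.2 -3.3] t 8.1
```

View pics/a.png

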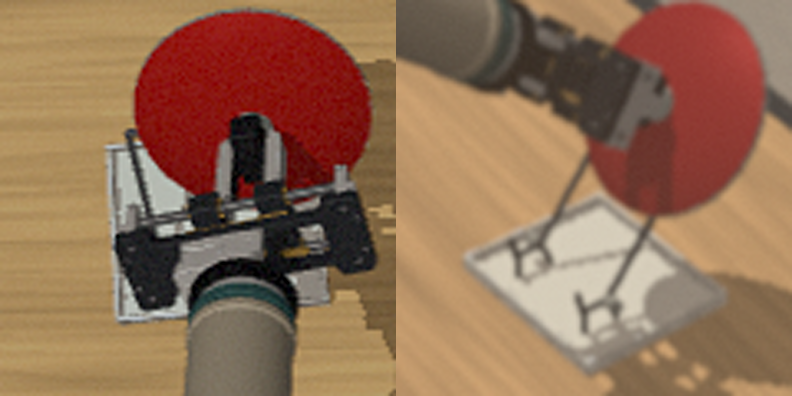

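The wrist ran into joint limits: q4 at -1.18, q5 at 0.11 and q6 at 2.7. The picture shows the lid held upright and well gripped above the stand, but yawed. I'll fit the kinematics and route the wrist through positive q4.

```bash
cat > kin.py <<'E'
from h import *
from scipy.optimize import least_squares
Q=np.array([[1.189,.2766,1.5061,0,1.3607,-.121],[.54,.02,1.72,0,1.40,.23],[-.16,.13,1.55,0,1.46,.54],[-.45,.41,1.13,0,1.6,.96],[-.4508,.4007,1.1027,.0007,1.6432,.9564],[-.1,.3,1.1,0,1.74,1.37],[.36,-.01,1.83,-.3,.63,2.02],[.21,.11,2.07,-1.18,.11,2.7]])
X=np.array([[.1481,.5551,.2046],[.322,.2721,.2471],[.4988,-.0104,.2655],[.6346,-.2321,.2774],[.6315,-.2283,.2944],[.6134,.0075,.3597],[.5951,.2273,.3117],[.6695,.169,.2346]])
E=lambda a,t:R.from_euler(a,t)
def fk(q,k):
    d1,L2,L3,Lt,lat,e,s5=k
    A=E("z",q[0]);B=A*E("y",q[1]);C=A*E("y",q[1]+q[2]);D=C*E("z",s5*q[3])*E("y",q[4])
    p=A.apply([0,lat,d1])+B.apply([0,0,L2])+C.apply([e,0,L3])+D.apply([0,0,Lt])
    return p,D*E("z",q[5])*Rc
Rc=R.identity()
def fit():
    best=None
    for s in(1,-1):
        f=lambda k:(np.array([fk(q,[*k,s])[0] for q in Q])-X).ravel()
        o=least_squares(f,[.3,.4,.4,.2,.07,0.],loss="soft_l1",f_scale=.005)
        if best is None or o.cost<best[0]: best=(o.cost,[*o.x,s],f(o.x))
    return best
_,K,res=fit()
# orientation constant
qq=np.array([0.,.997,.082,0]);qq/=np.linalg.norm(qq)
R5=R.from_quat([qq[1],qq[2],qq[3],qq[0]]);Rc=(fk(Q[4],K)[1]).inv()*R5
lo=np.array([-2.89,-.75,.22,-1.18,.11,-2.7]);hi=np.array([2.89,2.08,2.7,4.32,2.71,2.7])
def ik(p,rot,q0):
    f=lambda q:np.r_[(fk(q,K)[0]-p)*5,(fk(q,K)[1].inv()*rot).as_rotvec()]
    return least_squares(f,np.clip(q0,lo+1e-3,hi-1e-3),bounds=(lo-.5,hi+.5))
E
python3 - <<'E'
from kin import *
np.set_printoptions(precision=3,suppress=True)
print(np.array(K),abs(res).max(),Rc.as_rotvec(degrees=True))
q=R.from_quat([.892,.088,.444,.009]);print("ori err 8",(fk(Q[7],K)[1].inv()*q).magnitude()*57.3)
for du,dn in((.0,0),(.06,.03)):
  p,r=seatpose(55,du,dn)
  for flip in(0,1):
    rr=r*R.from_euler("z",180*flip,degrees=True)
    for q4 in(-.5,1.5,3.1):
      for q6 in(-1.5,1.5):
        o=ik(p,rr,[.3,.4,1.8,q4,.3,q6])
        if o.cost<1e-6: print(du,flip,o.x,"OK" if ((o.x>lo)&(o.x<hi)).all() else "-")
E
```

```text
[0.122 0.632 0.419 0.387 0.068 0.052 1.   ] 0.003296355692353148 [-0.322  0.01  89.972]
ori err 8 0.7352405705130253
0.0 0 [ 0.378  0.321  2.262  3.713  0.441 -1.927] OK
0.0 0 [ 0.378  0.321  2.262  3.713  0.441 -1.927] OK
0.0 1 [0.386 0.325 2.265 3.727 0.459 1.209] OK
0.0 1 [0.386 0.325 2.265 3.727 0.459 1.209] OK
0.06 0 [ 0.37   0.207  2.158  0.964 -0.277  0.792] -
0.06 0 [ 0.37   0.207  2.158  0.964 -0.277  0.792] -
0.06 0 [ 0.37   0.207  2.158  0.964 -0.277  0.792] -
0.06 0 [ 0.37   0.207  2.158  4.106  0.277 -2.35 ] OK
0.06 0 [ 0.37   0.207  2.158  0.964 -0.277  0.792] -
0.06 1 [ 0.378  0.21   2.162  0.959 -0.296 -2.339] -
0.06 1 [0.378 0.21  2.162 4.101 0.296 0.802] OK
0.06 1 [ 0.378  0.21   2.162  0.959 -0.296 -2.339] -
0.06 1 [0.378 0.21  2.162 4.101 0.296 0.802] OK
```

```bash
cat > plan.py <<'E'
from kin import *
np.set_printoptions(precision=2,suppress=True)
def chain(W,q,n=10,show=True):
    (p0,y0,t0)=W[0]
    for (p1,y1,t1) in W[1:]:
        big=0
        for i in range(1,n+1):
            a=i/n;p=np.array(p0)*(1-a)+np.array(p1)*a
            o=ik(p,tgt(y0+(y1-y0)*a,t0+(t1-t0)*a),q);big=max(big,abs(o.x-q).max());q=o.x
            if o.cost>1e-5 or not((q>lo)&(q<hi)).all(): print("BAD",a,o.cost,q)
        print(p1,y1,t1,q,"maxstep",round(big,2));p0,y0,t0=p1,y1,t1
    return q
E
python3 - <<'E'
from plan import *
s=arm.read_state()["joint_pos"];print(s)
P=(.60,.20,.28)
e,_=seatpose(55,.06,.03)
for Y,T in((35,62),(40,60),(45,62)):
    print("--",Y,T)
    q=chain([(P,5,42),(P,5,35),(P,Y,38),(P,Y,T),(P,20,68),(P,5,66),(e,5,55)],np.array([.36,-.01,1.83,-.3,.63,2.02]))
E
```

```text
[ 0.21  0.11  2.07 -1.18  0.11  2.7 ]
-- 35 62
(0.6, 0.2, 0.28) 5 35 [ 0.28  0.04  1.79 -0.16  0.72  1.85] maxstep 0.08
(0.6, 0.2, 0.28) 35 38 [-0.01  0.03  1.83  0.53  0.8   0.66] maxstep 0.13
(0.6, 0.2, 0.28) 35 62 [-0.2   0.01  2.2   1.54  0.7  -0.42] maxstep 0.13
(0.6, 0.2, 0.28) 20 68 [ 0.03  0.    2.34  2.43  0.46 -1.03] maxstep 0.13
(0.6, 0.2, 0.28) 5 66 [ 0.36  0.02  2.27  3.88  0.38 -2.15] maxstep 0.17
[0.65 0.23 0.18] 5 55 [ 0.37  0.21  2.16  4.11  0.28 -2.35] maxstep 0.03
-- 40 60
(0.6, 0.2, 0.28) 5 35 [ 0.28  0.04  1.79 -0.16  0.72  1.85] maxstep 0.08
(0.6, 0.2, 0.28) 40 38 [-0.05  0.05  1.81  0.59  0.86  0.53] maxstep 0.15
(0.6, 0.2, 0.28) 40 60 [-0.25  0.03  2.14  1.39  0.8  -0.35] maxstep 0.1
(0.6, 0.2, 0.28) 20 68 [ 0.03  0.    2.34  2.43  0.46 -1.03] maxstep 0.17
(0.6, 0.2, 0.28) 5 66 [ 0.36  0.02  2.27  3.88  0.38 -2.15] maxstep 0.17
[0.65 0.23 0.18] 5 55 [ 0.37  0.21  2.16  4.11  0.28 -2.35] maxstep 0.03
-- 45 62
(0.6, 0.2, 0.28) 5 35 [ 0.28  0.04  1.79 -0.16  0.72  1.85] maxstep 0.08
(0.6, 0.2, 0.28) 45 38 [-0.09  0.07  1.79  0.63  0.93  0.41] maxstep 0.17
(0.6, 0.2, 0.28) 45 62 [-0.31  0.08  2.13  1.39  0.92 -0.45] maxstep 0.09
(0.6, 0.2, 0.28) 20 68 [ 0.03  0.    2.34  2.43  0.46 -1.03] maxstep 0.19
(0.6, 0.2, 0.28) 5 66 [ 0.36  0.02  2.27  3.88  0.38 -2.15] maxstep 0.17
[0.65 0.23 0.18] 5 55 [ 0.37  0.21  2.16  4.11  0.28 -2.35] maxstep 0.03
```

```bash
python3 -c "
from h import *
go((.60,.20,.28),tgt(5,35))"
```

```text
shift [-0.0036 -0.0346 -0.0786] turn [  1.24 -18.1    6.48] | q [ 0.21  0.11  2.07 -1.18  0.11  2.7 ] F [ 0.1 -0.2 -3.3] t 8.1
```

Call:
{"method": "move_arm", "body": {"rows": [[[0, 0, -0.01], [0, -2, 0], 0.2], [[-0.001, -0.005, -0.025], [0.2, -6, 1], 0.2], [[-0.002, -0.01, -0.04], [0.4, -10, 2], 0.2], [[-0.003, -0.018, -0.055], [0.7, -14, 3.5], 0.2], [[-0.004, -0.025, -0.068], [1, -17, 5], 0.2], [[-0.004, -0.031, -0.076], [1.2, -18, 6], 0.2], [[-0.004, -0.035, -0.079], [1.2, -18, 6.5], 0.2], [[-0.004, -0.035, -0.079], [1.2, -18, 6.5], 0.2]]}}

```text
t: 8.77
position: [0.6006, 0.2, 0.2814]
ee_rot: [-0.013, 0.952, 0.041, 0.303]
contact_force: [-0.2, -0.8, -2.4]
finger_gap: 0.0239
finger_force: 45.0
```

```bash
python3 -c "
from h import *
go((.60,.20,.28),tgt(5,35));go((.60,.20,.28),tgt(35,38))"
```

```text
shift [-0.0013 -0.      0.0008] turn [ 0.09 -0.34 -0.09] | q [ 0.28  0.03  1.8  -0.17  0.71  1.86] F [-0.2 -0.8 -2.4] t 8.7667
shift [-0.0013 -0.      0.0008] turn [ 18.01   2.61 -24.15] | q [ 0.28  0.03  1.8  -0.17  0.71  1.86] F [-0.2 -0.8 -2.4] t 8.7667
```

Call:
{"method": "move_arm", "body": {"rows": [[[0, 0, 0], [2, 0.3, -2.7], 0.2], [[0, 0, 0], [5, 0.7, -6.7], 0.2], [[0, 0, 0], [8, 1.1, -10.7], 0.2], [[0, 0, 0], [11, 1.6, -14.8], 0.2], [[0, 0, 0], [14, 2, -18.8], 0.2], [[0, 0, 0], [16.5, 2.4, -22], 0.2], [[0, 0, 0], [18, 2.6, -24.1], 0.2], [[0, 0, 0], [18, 2.6, -24.1], 0.2]]}}

```text
t: 9.43
position: [0.5994, 0.1958, 0.2753]
ee_rot: [-0.097, 0.904, 0.282, 0.306]
contact_force: [0.7, -0.7, -3.0]
finger_gap: 0.0239
finger_force: 45.0
```

```bash
python3 -c "
from h import *
go((.60,.20,.28),tgt(35,62))"
```

```text
shift [ 0.0051 -0.0031 -0.002 ] turn [ 0.14 24.57 -0.27] | q [-0.02  0.03  1.84  0.53  0.79  0.66] F [ 0.7 -0.7 -3. ] t 9.4333
```

Call:
{"method": "move_arm", "body": {"rows": [[[0, 0, 0], [0, 2, 0], 0.2], [[0, 0, 0], [0, 6, 0], 0.2], [[0, 0, 0], [0, 10, 0], 0.2], [[0.002, 0, 0], [0, 14, 0], 0.2], [[0.003, 0, 0], [0, 18, 0], 0.2], [[0.003, 0, 0], [0, 22, 0], 0.2], [[0.003, 0, 0], [0, 24.5, 0], 0.2], [[0.003, 0, 0], [0, 24.5, 0], 0.2]]}}

```text
t: 10.1
position: [0.5977, 0.1994, 0.2735]
ee_rot: [-0.156, 0.821, 0.254, 0.487]
contact_force: [-0.9, 0.1, -4.4]
finger_gap: 0.0237
finger_force: 45.0
```

```bash
python3 -c "
from h import *
go((.60,.20,.28),tgt(20,68))"
```

```text
shift [ 0.0068  0.0008 -0.0011] turn [-13.5    6.47   5.77] | q [-0.21  0.02  2.21  1.56  0.7  -0.45] F [-0.9  0.1 -4.4] t 10.1
```

Call:
{"method": "move_arm", "body": {"rows": [[[0, 0, 0], [-1.5, 0.7, 0.7], 0.2], [[0, 0, 0], [-3.5, 1.7, 1.5], 0.2], [[0, 0, 0], [-5.5, 2.7, 2.4], 0.2], [[0.002, 0, 0], [-7.5, 3.6, 3.2], 0.2], [[0.004, 0, 0], [-9.5, 4.6, 4.1], 0.2], [[0.005, 0, 0], [-11.5, 5.5, 5], 0.2], [[0.005, 0, 0], [-13.5, 6.5, 5.8], 0.2], [[0.005, 0, 0], [-13.5, 6.5, 5.8], 0.2]]}}

```text
t: 10.77
position: [0.6009, 0.2037, 0.2818]
ee_rot: [-0.099, 0.815, 0.145, 0.552]
contact_force: [-0.3, 0.4, -4.0]
finger_gap: 0.0236
finger_force: 45.0
```

```bash
python3 -c "
from h import *
go((.60,.20,.28),tgt(5,66))"
```

```text
shift [-0.0024  0.0031 -0.0013] turn [-14.12  -2.26   5.86] | q [ 0.03  0.01  2.34  2.46  0.48 -1.07] F [-0.3  0.4 -4. ] t 10.7667
```

Call:
{"method": "move_arm", "body": {"rows": [[[0, 0, 0], [-1.5, -0.2, 0.6], 0.2], [[0, 0, 0], [-3.2, -0.5, 1.3], 0.2], [[0, 0, 0], [-5, -0.8, 2.1], 0.2], [[0, 0, 0], [-6.8, -1.1, 2.8], 0.2], [[0, 0, 0], [-8.6, -1.4, 3.6], 0.2], [[0, 0, 0], [-10.4, -1.7, 4.3], 0.2], [[0, 0, 0], [-12.2, -2, 5], 0.2], [[0, 0, 0], [-14, -2.3, 5.8], 0.2]]}}

```text
t: 11.43
position: [0.6039, 0.2041, 0.2861]
ee_rot: [-0.03, 0.834, 0.043, 0.549]
contact_force: [1.2, 0.2, -2.3]
finger_gap: 0.0234
finger_force: 45.0
```

```bash
python3 -c "
from h import *
go(*seatpose(55,.06,.03))
from plan import *
q=arm.read_state()['joint_pos']
chain([((.6,.2,.28),5,66),(seatpose(55,.045,.02)[0],5,55),(seatpose(55,.0,.0)[0],5,55),(seatpose(55,.0,.1)[0],5,55)],q)"
```

```text
shift [-0.0753 -0.0233  0.0863] turn [ -0.93 -11.65   0.37] | q [ 0.36  0.03  2.27  3.8   0.38 -2.09] F [ 1.2  0.2 -2.3] t 11.4333
[0.65 0.23 0.16] 5 55 [ 0.37  0.24  2.18  3.96  0.31 -2.2 ] maxstep 0.08
[0.64 0.23 0.12] 5 55 [ 0.38  0.32  2.26  3.71  0.44 -1.93] maxstep 0.04
[0.56 0.22 0.17] 5 55 [ 0.46  0.12  2.32  4.09  0.37 -2.26] maxstep 0.05
```

Call:
{"method": "move_arm", "body": {"rows": [[[-0.005, -0.002, 0.006], [0, -1, 0], 0.2], [[-0.015, -0.005, 0.018], [-0.2, -3, 0.1], 0.2], [[-0.028, -0.009, 0.033], [-0.4, -5, 0.2], 0.2], [[-0.042, -0.013, 0.049], [-0.6, -7, 0.3], 0.2], [[-0.055, -0.017, 0.064], [-0.8, -9, 0.4], 0.2], [[-0.067, -0.021, 0.077], [-0.9, -11, 0.4], 0.2], [[-0.075, -0.023, 0.086], [-0.9, -11.6, 0.4], 0.2], [[-0.075, -0.023, 0.086], [-0.9, -11.6, 0.4], 0.2]]}}

```text
t: 12.1
position: [0.6522, 0.2311, 0.1812]
ee_rot: [-0.02, 0.886, 0.039, 0.461]
contact_force: [-0.0, -0.1, -3.5]
finger_gap: 0.024
finger_force: 45.0
```

```bash
python3 look.py b; python3 -c "
from h import *
go(*seatpose(55,.06,.03));go(*seatpose(55,.015,.008));go(*seatpose(55,0,0))"
```

```text
[0.6522 0.2311 0.1812] [-0.0265 -0.0853 -3.5057]
top 2554 tool-frame circle mm ((3.127767562866211, 3.093376636505127), 94.64634704589844) z [0.0113 0.0212 0.0328]
top lid 0.95 [0.6834 0.2309 0.1594] tool [-0.      0.0028  0.038 ]
top knob 0.91 [0.6483 0.2288 0.1884] tool [ 0.0035  0.0019 -0.0076]
top hinge 0.96 [0.634  0.2377 0.0333] tool [-0.1312 -0.0084  0.0705]
side 1580 tool-frame circle mm ((7.184604644775391, 3.8852698802948), 93.60256958007812) z [0.0067 0.0176 0.0291]
side lid 0.59 [0.6813 0.2354 0.1652] tool [ 0.0038 -0.0018  0.0332]
side lid 0.57 [0.6409 0.226  0.1946] tool [ 0.0043  0.0041 -0.0173]
side knob 0.7 [0.6415 0.2284 0.1928] tool [ 0.0032  0.0017 -0.0156]
side hinge 0.83 [0.6398 0.2337 0.03  ] tool [-0.1308 -0.0039  0.0768]
shift [-0.0011 -0.003   0.0007] turn [ 0.19 -0.22  0.05] | q [ 0.37  0.21  2.16  4.08  0.29 -2.32] F [-0.6  0.7 -3.4] t 12.5
shift [-0.0462 -0.0031  0.0226] turn [ 0.19 -0.22  0.05] | q [ 0.37  0.21  2.16  4.08  0.29 -2.32] F [-0.6  0.7 -3.4] t 12.5
shift [-0.0612 -0.0031  0.0305] turn [ 0.19 -0.22  0.05] | q [ 0.37  0.21  2.16  4.08  0.29 -2.32] F [-0.6  0.7 -3.4] t 12.5
```

View pics/b.png

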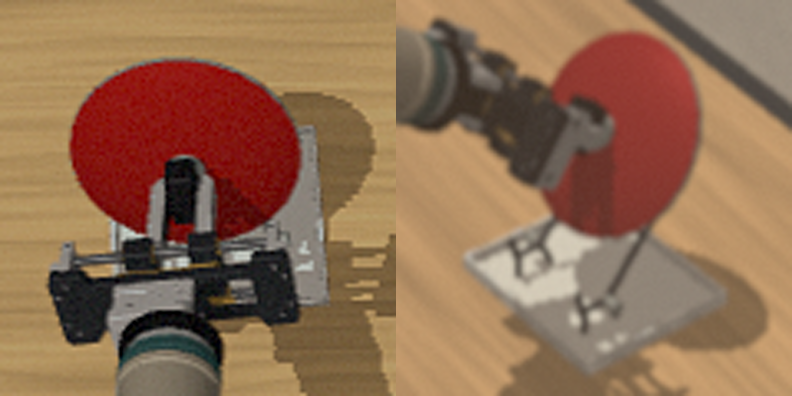

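Call:
{"method": "move_arm", "body": {"rows": [[[-0.004, -0.001, 0.003], [0, 0, 0], 0.2], [[-0.011, -0.002, 0.007], [0, 0, 0], 0.2], [[-0.019, -0.003, 0.011], [0.1, -0.1, 0], 0.2], [[-0.027, -0.004, 0.015], [0.1, -0.2, 0], 0.2], [[-0.035, -0.004, 0.018], [0.2, -0.2, 0], 0.2], [[-0.042, -0.004, 0.021], [0.2, -0.2, 0], 0.2], [[-0.045, -0.004, 0.022], [0.2, -0.2, 0], 0.2], [[-0.045, -0.004, 0.022], [0.2, -0.2, 0], 0.2]]}}

```text
t: 13.17
position: [0.6423, 0.233, 0.133]
ee_rot: [-0.02, 0.887, 0.04, 0.46]
contact_force: [-0.2, -0.2, -3.7]
finger_gap: 0.0238
finger_force: 45.0
```

```bash
python3 -c "
from h import *
go(*seatpose(55,.0,.006,o=(.637,.2325)));go(*seatpose(55,0,0,o=(.637,.2325)))"
```

```text
shift [-0.0144 -0.      0.0022] turn [-0.    0.15  0.1 ] | q [ 0.38  0.3   2.23  3.79  0.41 -2.01] F [-0.2 -0.2 -3.7] t 13.1667
shift [-0.0144 -0.      0.0082] turn [-0.    0.15  0.1 ] | q [ 0.38  0.3   2.23  3.79  0.41 -2.01] F [-0.2 -0.2 -3.7] t 13.1667
```

Now slowly down along the frame toward the hook floors, then watching force.

Call:
{"method": "move_arm", "body": {"rows": [[[-0.0015, 0, 0], [0, 0, 0], 0.2], [[-0.003, 0, 0], [0, 0, 0], 0.2], [[-0.0045, 0, 0], [0, 0, 0], 0.2], [[-0.006, 0, 0], [0, 0, 0], 0.2], [[-0.007, 0, 0], [0, 0, 0], 0.2], [[-0.008, 0, 0], [0, 0, 0], 0.2], [[-0.009, 0, 0], [0, 0, 0], 0.2], [[-0.01, 0, 0], [0, 0, 0], 0.2]]}}

```text
t: 13.83
position: [0.6374, 0.2324, 0.1257]
ee_rot: [-0.02, 0.886, 0.039, 0.461]
contact_force: [-0.9, 0.9, -3.6]
finger_gap: 0.0239
finger_force: 45.0
```

Call:
{"method": "move_arm", "body": {"rows": [[[-0.0003, 0, 0], [0, 0, 0], 0.2], [[-0.0006, 0, 0], [0, 0, 0], 0.2], [[-0.0009, 0, 0], [0, 0, 0], 0.2], [[-0.0012, 0, 0], [0, 0, 0], 0.2], [[-0.0015, 0, 0], [0, 0, 0], 0.2], [[-0.0018, 0, 0], [0, 0, 0], 0.2], [[-0.002, 0, 0], [0, 0, 0], 0.2], [[-0.002, 0, 0], [0, 0, 0], 0.2]]}}

```text
t: 14.5
position: [0.6362, 0.2323, 0.124]
ee_rot: [-0.02, 0.886, 0.039, 0.461]
contact_force: [-0.9, 0.7, -2.5]
finger_gap: 0.0237
finger_force: 45.0
```

Call:
{"method": "move_arm", "body": {"rows": [[[-0.0003, 0, 0], [0, 0, 0], 0.2], [[-0.0006, 0, 0], [0, 0, 0], 0.2], [[-0.0009, 0, 0], [0, 0, 0], 0.2], [[-0.0012, 0, 0], [0, 0, 0], 0.2], [[-0.0015, 0, 0], [0, 0, 0], 0.2], [[-0.0018, 0, 0], [0, 0, 0], 0.2], [[-0.002, 0, 0], [0, 0, 0], 0.2], [[-0.002, 0, 0], [0, 0, 0], 0.2]]}}

```text
t: 15.17
position: [0.635, 0.2322, 0.1223]
ee_rot: [-0.02, 0.886, 0.039, 0.461]
contact_force: [0.2, -1.3, -3.3]
finger_gap: 0.0236
finger_force: 45.0
```

```bash
python3 look.py c; python3 -c "
from h import *
go(*seatpose(55,0,0,o=(.637,.2325)))"
```

```text
[0.635  0.2322 0.1223] [ 0.2353 -1.2919 -3.3007]
top 2319 tool-frame circle mm ((5.077273368835449, 0.4293085038661957), 93.7734603881836) z [0.0111 0.0211 0.0334]
top knob 0.59 [0.6318 0.2256 0.1336] tool [ 0.0071  0.0063 -0.0096]
top hinge 0.93 [0.6363 0.2373 0.029 ] tool [-0.0754 -0.0051  0.055 ]
side 1520 tool-frame circle mm ((4.199089050292969, 2.9968245029449463), 91.58019256591797) z [0.009  0.0201 0.0319]
side lid 0.79 [0.6631 0.2357 0.1053] tool [ 0.0024 -0.0011  0.0329]
side knob 0.93 [0.6238 0.2311 0.1334] tool [ 0.0027  0.0001 -0.0156]
side hinge 0.92 [0.6398 0.2334 0.0248] tool [-0.077  -0.0009  0.0599]
shift [-0.0016 -0.0001  0.0081] turn [0.02 0.05 0.07] | q [ 0.39  0.32  2.26  3.74  0.44 -1.95] F [-0.3 -0.  -2.4] t 15.5667
```

View pics/c.png

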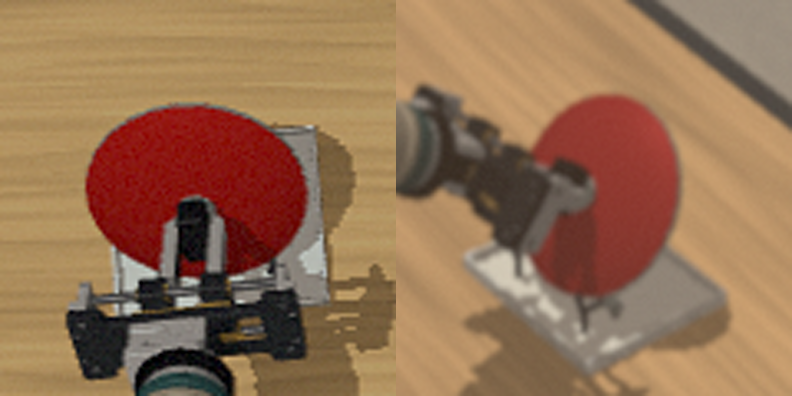

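Call:
{"method": "move_arm", "body": {"rows": [[[0, 0, 0.0005], [0, 0, 0], 0.2], [[0, 0, 0.001], [0, 0, 0], 0.2], [[0, 0, 0.0015], [0, 0, 0], 0.2], [[0, 0, 0.002], [0, 0, 0], 0.2], [[0, 0, 0.0025], [0, 0, 0], 0.2], [[0, 0, 0.003], [0, 0, 0], 0.2], [[0, 0, 0.0035], [0, 0, 0], 0.2], [[0, 0, 0.004], [0, 0, 0], 0.2]]}}

```text
t: 16.23
position: [0.6384, 0.2325, 0.1201]
ee_rot: [-0.02, 0.886, 0.039, 0.461]
contact_force: [-1.5, -0.3, -3.3]
finger_gap: 0.0236
finger_force: 45.0
```

Call:
{"method": "move_arm", "body": {"rows": [[[-0.0003, 0, 0], [0, 0, 0], 0.2], [[-0.0006, 0, 0], [0, 0, 0], 0.2], [[-0.0009, 0, 0], [0, 0, 0], 0.2], [[-0.0012, 0, 0], [0, 0, 0], 0.2], [[-0.0015, 0, 0], [0, 0, 0], 0.2], [[-0.0018, 0, 0], [0, 0, 0], 0.2], [[-0.002, 0, 0], [0, 0, 0], 0.2], [[-0.002, 0, 0], [0, 0, 0], 0.2]]}}

```text
t: 16.9
position: [0.6371, 0.2324, 0.1183]
ee_rot: [-0.02, 0.886, 0.039, 0.461]
contact_force: [-0.6, -0.6, -2.4]
finger_gap: 0.0238
finger_force: 45.0
```

Call:
{"method": "move_arm", "body": {"rows": [[[-0.0003, 0, 0], [0, 0, 0], 0.2], [[-0.0006, 0, 0], [0, 0, 0], 0.2], [[-0.0009, 0, 0], [0, 0, 0], 0.2], [[-0.0012, 0, 0], [0, 0, 0], 0.2], [[-0.0015, 0, 0], [0, 0, 0], 0.2], [[-0.0018, 0, 0], [0, 0, 0], 0.2], [[-0.002, 0, 0], [0, 0, 0], 0.2], [[-0.002, 0, 0], [0, 0, 0], 0.2]]}}

```text
t: 17.57
position: [0.636, 0.2322, 0.1168]
ee_rot: [-0.02, 0.886, 0.039, 0.461]
contact_force: [0.1, 0.2, -2.6]
finger_gap: 0.0236
finger_force: 45.0
```

Call:
{"method": "move_arm", "body": {"rows": [[[-0.0002, 0, 0], [0, 0, 0], 0.2], [[-0.0004, 0, 0], [0, 0, 0], 0.2], [[-0.0006, 0, 0], [0, 0, 0], 0.2], [[-0.0008, 0, 0], [0, 0, 0], 0.2], [[-0.001, 0, 0], [0, 0, 0], 0.2], [[-0.0012, 0, 0], [0, 0, 0], 0.2], [[-0.0014, 0, 0], [0, 0, 0], 0.2], [[-0.0015, 0, 0], [0, 0, 0], 0.2]]}}

```text
t: 18.23
position: [0.6357, 0.2322, 0.1163]
ee_rot: [-0.02, 0.886, 0.039, 0.462]
contact_force: [0.4, 0.8, -1.7]
finger_gap: 0.0235
finger_force: 45.0
```

Floor contact shows: the commanded motion is no longer fully followed and the load is falling. I'll unload slightly and move back to meet the frame.

Call:
{"method": "move_arm", "body": {"rows": [[[0.001, 0, 0], [0, 0, 0], 0.2], [[0.0013, 0, 0.0004], [0, 0, 0], 0.2], [[0.0016, 0, 0.0008], [0, 0, 0], 0.2], [[0.0019, 0, 0.0012], [0, 0, 0], 0.2], [[0.0022, 0, 0.0016], [0, 0, 0], 0.2], [[0.0025, 0, 0.002], [0, 0, 0], 0.2], [[0.0028, 0, 0.0025], [0, 0, 0], 0.2], [[0.003, 0, 0.003], [0, 0, 0], 0.2]]}}

```text
t: 18.9
position: [0.6393, 0.2326, 0.1162]
ee_rot: [-0.02, 0.886, 0.039, 0.461]
contact_force: [-0.6, -1.5, -0.9]
finger_gap: 0.0237
finger_force: 45.0
```

Call:
{"method": "move_arm", "body": {"rows": [[[0.0002, 0, 0.0002], [0, 0, 0], 0.2], [[0.0004, 0, 0.0005], [0, 0, 0], 0.2], [[0.0005, 0, 0.0008], [0, 0, 0], 0.2], [[0.0007, 0, 0.001], [0, 0, 0], 0.2], [[0.0009, 0, 0.0013], [0, 0, 0], 0.2], [[0.001, 0, 0.0015], [0, 0, 0], 0.2], [[0.001, 0, 0.0015], [0, 0, 0], 0.2], [[0.001, 0, 0.0015], [0, 0, 0], 0.2]]}}

```text
t: 19.57
position: [0.6413, 0.2327, 0.1163]
ee_rot: [-0.02, 0.886, 0.039, 0.461]
contact_force: [-1.3, 0.4, -2.3]
finger_gap: 0.0238
finger_force: 45.0
```

```bash
python3 look.py d; python3 -c "
from h import *
go(*seatpose(55,0,0,o=(.637,.2325)))
print(arm.read_state()['moment'])"
```

```text
[0.6413 0.2327 0.1163] [-1.347   0.428  -2.3121]
top 2291 tool-frame circle mm ((6.32686185836792, -0.17440259456634521), 94.90767669677734) z [0.0113 0.0213 0.0329]
top lid 0.9 [0.6757 0.2323 0.0932] tool [0.0007 0.0034 0.0413]
top knob 0.68 [0.6391 0.2295 0.1244] tool [ 0.0052  0.003  -0.0066]
top hinge 0.95 [0.6348 0.2357 0.0312] tool [-0.0733 -0.0036  0.0438]
side 1510 tool-frame circle mm ((3.6696088314056396, 3.405478000640869), 92.97388458251953) z [0.0094 0.0203 0.032 ]
side lid 0.92 [0.6703 0.2342 0.0977] tool [0.0014 0.0011 0.0345]
side knob 0.95 [0.6326 0.2296 0.1258] tool [ 0.0027  0.0024 -0.0127]
side hinge 0.9 [0.6404 0.2325 0.026 ] tool [-0.0744  0.0001  0.0511]
shift [-0.0001 -0.0001 -0.0004] turn [0.02 0.04 0.07] | q [ 0.38  0.34  2.26  3.72  0.45 -1.93] F [ 0.2 -0.1 -2.9] t 19.9667
[-0.1006096   1.01858436 -0.03478283]
```

View pics/d.png

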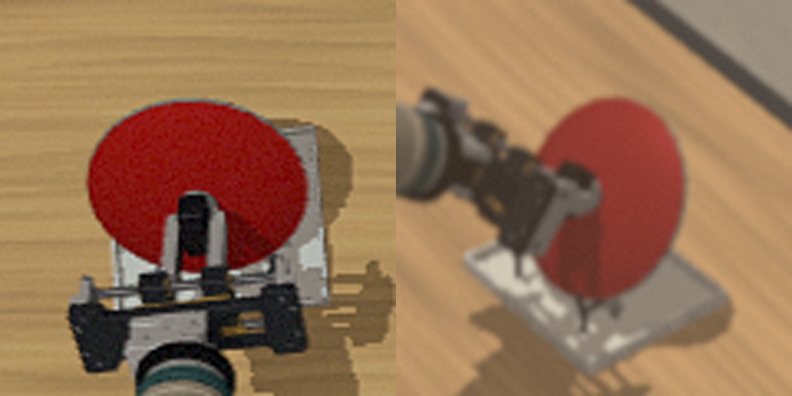

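The lid (side crop 620,200) is down between the lips and the frame. I'll keep easing it back horizontally.

Call:
{"method": "move_arm", "body": {"rows": [[[0.0001, 0, 0.0002], [0, 0, 0], 0.2], [[0.0003, 0, 0.0005], [0, 0, 0], 0.2], [[0.0005, 0, 0.0007], [0, 0, 0], 0.2], [[0.0006, 0, 0.0009], [0, 0, 0], 0.2], [[0.0008, 0, 0.0012], [0, 0, 0], 0.2], [[0.001, 0, 0.0014], [0, 0, 0], 0.2], [[0.0011, 0, 0.0016], [0, 0, 0], 0.2], [[0.0011, 0, 0.0016], [0, 0, 0], 0.2]]}}

```text
t: 20.63
position: [0.6427, 0.2329, 0.1162]
ee_rot: [-0.02, 0.886, 0.039, 0.461]
contact_force: [-4.3, -0.1, 1.3]
finger_gap: 0.0237
finger_force: 45.0
```

Call:
{"method": "move_arm", "body": {"rows": [[[0, 0, 0.0002], [0, 0, 0], 0.2], [[0.0001, 0, 0.0005], [0, 0, 0], 0.2], [[0.0002, 0, 0.0007], [0, 0, 0], 0.2], [[0.0002, 0, 0.0009], [0, 0, 0], 0.2], [[0.0003, 0, 0.0012], [0, 0, 0], 0.2], [[0.0004, 0, 0.0014], [0, 0, 0], 0.2], [[0.0005, 0, 0.0016], [0, 0, 0], 0.2], [[0.0005, 0, 0.0016], [0, 0, 0], 0.2]]}}

```text
t: 21.3
position: [0.6429, 0.233, 0.1161]
ee_rot: [-0.02, 0.886, 0.04, 0.461]
contact_force: [-15.5, 0.3, 8.1]
finger_gap: 0.0237
finger_force: 45.0
```

```bash
cat > f.py <<'E'
from h import *
F=[];M=[]
for i in range(6): arm.camera("top");s=arm.read_state();F.append(s["contact_force"]);M.append(s["moment"])
np.set_printoptions(precision=2,suppress=True)
print(s["t"],"F",np.mean(F,0),"M",np.mean(M,0),s["position"]*1000)
go(*seatpose(55,0,0,o=(.637,.2325)))
E
python3 f.py
```

```text
21.6 F [-15.34  -0.15   9.12] M [-0.29  1.04 -0.3 ] [642.84 232.99 116.08]
shift [-0. -0. -0.] turn [-0.01  0.07  0.1 ] | q [ 0.38  0.34  2.25  3.72  0.45 -1.93] F [-16.    0.6   9.5] t 21.6
```

Even contact with the frame: about 18 N along its normal, and the moment is unchanged, so the lid lies flat. I'll ease off the push and settle it onto the floors.

Call:
{"method": "move_arm", "body": {"rows": [[[0, 0, -0.0005], [0, 0, 0], 0.2], [[0, 0, -0.001], [0, 0, 0], 0.2], [[0, 0, -0.0014], [0, 0, 0], 0.2], [[-0.0003, 0, -0.0015], [0, 0, 0], 0.2], [[-0.0006, 0, -0.0015], [0, 0, 0], 0.2], [[-0.0008, 0, -0.0015], [0, 0, 0], 0.2], [[-0.001, 0, -0.0015], [0, 0, 0], 0.2], [[-0.001, 0, -0.0015], [0, 0, 0], 0.2]]}}

```text
t: 22.27
position: [0.6428, 0.2329, 0.1162]
ee_rot: [-0.02, 0.886, 0.039, 0.461]
contact_force: [-7.4, 0.0, 3.1]
finger_gap: 0.0237
finger_force: 45.0
```

```bash
python3 f.py
```

```text
22.5667 F [-6.43  0.04  3.07] M [-0.18  1.11 -0.13] [642.75 232.9  116.18]
shift [-0. -0. -0.] turn [0.01 0.01 0.08] | q [ 0.38  0.34  2.25  3.72  0.45 -1.93] F [-6.7 -0.1  3.1] t 22.5667
```

Call:
{"method": "move_arm", "body": {"rows": [[[-0.0004, 0, -0.0002], [0, 0, 0], 0.2], [[-0.0008, 0, -0.0004], [0, 0, 0], 0.2], [[-0.0012, 0, -0.0006], [0, 0, 0], 0.2], [[-0.0015, 0, -0.0008], [0, 0, 0], 0.2], [[-0.0015, 0, -0.0008], [0, 0, 0], 0.2], [[-0.0015, 0, -0.0008], [0, 0, 0], 0.2], [[-0.0015, 0, -0.0008], [0, 0, 0], 0.2], [[-0.0015, 0, -0.0008], [0, 0, 0], 0.2]]}}

```text
t: 23.23
position: [0.6423, 0.2328, 0.116]
ee_rot: [-0.02, 0.886, 0.039, 0.462]
contact_force: [-0.7, 0.1, 2.6]
finger_gap: 0.0239
finger_force: 45.0
```

```bash
python3 f.py
```

```text
23.5333 F [-0.14 -0.14  3.4 ] M [-0.03  0.13 -0.  ] [642.17 232.78 115.93]
shift [-0. -0. -0.] turn [ 0.03 -0.07  0.06] | q [ 0.38  0.34  2.26  3.71  0.46 -1.92] F [0.  0.8 3.9] t 23.5333
```

Call:
{"method": "move_arm", "body": {"rows": [[[0, 0, 0.0002], [0, 0, 0], 0.2], [[0.0002, 0, 0.0004], [0, 0, 0], 0.2], [[0.0004, 0, 0.0006], [0, 0, 0], 0.2], [[0.0005, 0, 0.0007], [0, 0, 0], 0.2], [[0.0005, 0, 0.0007], [0, 0, 0], 0.2], [[0.0005, 0, 0.0007], [0, 0, 0], 0.2], [[0.0005, 0, 0.0007], [0, 0, 0], 0.2], [[0.0005, 0, 0.0007], [0, 0, 0], 0.2]]}}

```text
t: 24.2
position: [0.6424, 0.2329, 0.1159]
ee_rot: [-0.02, 0.886, 0.039, 0.462]
contact_force: [-3.2, 1.5, 7.0]
finger_gap: 0.0236
finger_force: 45.0
```

```bash
python3 f.py
```

```text
24.5 F [-3.11  0.04  6.87] M [-0.09  0.06 -0.09] [642.4  232.86 115.88]
shift [-0. -0. -0.] turn [ 0.02 -0.05  0.07] | q [ 0.38  0.34  2.26  3.71  0.46 -1.92] F [-3.2  0.4  7.4] t 24.5
```

Both contacts carry load now: about 4 N on the frame and 8 N on the floors. I'll lower the grip force first, then open.

Call:
{"method": "move_arm", "body": {"rows": [[[0.0003, 0, 0], [0, 0, 0], 0.2], [[0.0005, 0, 0], [0, 0, 0], 0.2], [[0.0005, 0, 0], [0, 0, 0], 0.2], [[0.0005, 0, 0], [0, 0, 0], 0.2], [[0.0005, 0, 0], [0, 0, 0], 0.2], [[0.0005, 0, 0], [0, 0, 0], 0.2], [[0.0005, 0, 0], [0, 0, 0], 0.2], [[0.0005, 0, 0], [0, 0, 0], 0.2]], "grip_force": 12}}

```text
t: 25.17
position: [0.6423, 0.2328, 0.1157]
ee_rot: [-0.02, 0.886, 0.039, 0.461]
contact_force: [-3.8, 0.4, 5.0]
finger_gap: 0.0239
finger_force: 12.0
```

Call:
{"method": "move_arm", "body": {"rows": [[[0, 0, 0], [0, 0, 0], 0.2], [[0, 0, 0], [0, 0, 0], 0.2], [[0, 0, 0], [0, 0, 0], 0.2], [[0, 0, 0], [0, 0, 0], 0.2], [[0, 0, 0], [0, 0, 0], 0.2], [[0, 0, 0], [0, 0, 0], 0.2], [[0, 0, 0], [0, 0, 0], 0.2], [[0, 0, 0], [0, 0, 0], 0.2]], "grip_force": 3}}

```text
t: 25.83
position: [0.6424, 0.2328, 0.1153]
ee_rot: [-0.02, 0.886, 0.039, 0.461]
contact_force: [-2.3, -0.9, 4.1]
finger_gap: 0.024
finger_force: 3.0
```

Call:
{"method": "move_arm", "body": {"rows": [[[0, 0, 0], [0, 0, 0], 0.25], [[0, 0, 0], [0, 0, 0], 0.27], [[0, 0, 0], [0, 0, 0], 0.29], [[0, 0, 0], [0, 0, 0], 0.31], [[0, 0, 0], [0, 0, 0], 0.35], [[0, 0, 0], [0, 0, 0], 0.4], [[0, 0, 0], [0, 0, 0], 0.45], [[0, 0, 0], [0, 0, 0], 0.5]]}}

```text
t: 26.5
position: [0.6425, 0.2328, 0.1153]
ee_rot: [-0.02, 0.886, 0.039, 0.461]
contact_force: [-0.5, 1.0, -0.2]
finger_gap: 0.0453
finger_force: 0.0
```

```bash
python3 f.py; python3 look.py e
```

```text
26.8 F [ 0.12  0.13 -0.15] M [-0.03  0.47 -0.01] [642.52 232.85 115.47]
shift [-0. -0. -0.] turn [0.02 0.05 0.07] | q [ 0.38  0.34  2.25  3.71  0.46 -1.92] F [ 1.1 -0.4 -0.5] t 26.8
[0.6425 0.2329 0.1155] [ 1.0584 -0.4065 -0.476 ]
top 2266 tool-frame circle mm ((2.78143310546875, 2.2711563110351562), 95.43498229980469) z [0.0109 0.0209 0.0334]
top lid 0.73 [0.6737 0.2348 0.0952] tool [0.0013 0.0008 0.0372]
top knob 0.97 [0.6389 0.2281 0.1272] tool [ 0.0073  0.0044 -0.01  ]
top knob 0.73 [0.6379 0.2357 0.0311] tool [-0.0715 -0.0034  0.0449]
top hinge 0.96 [0.6346 0.2384 0.0318] tool [-0.0727 -0.0063  0.042 ]
side 1477 tool-frame circle mm ((1.7403134107589722, 2.579728364944458), 92.66798400878906) z [0.0087 0.0198 0.0317]
side lid 0.65 [0.6738 0.237  0.0972] tool [ 0.0032 -0.0015  0.0363]
side knob 0.77 [0.6317 0.2271 0.1303] tool [ 0.0056  0.0048 -0.0177]
side hinge 0.65 [0.6391 0.2321 0.0251] tool [-0.076   0.0004  0.049 ]
```

View pics/e.png

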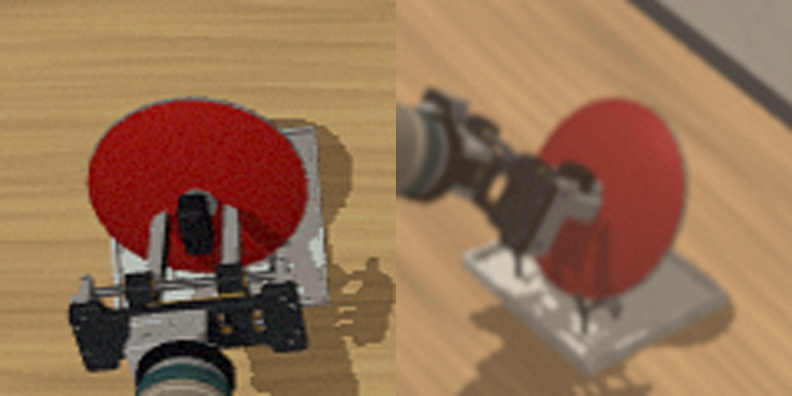

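The lid stays put with the fingers open (side crop 620,200). I'll back straight out.

Call:
{"method": "move_arm", "body": {"rows": [[[0, 0, -0.003], [0, 0, 0], 0.6], [[0, 0, -0.01], [0, 0, 0], 0.65], [[0, 0, -0.02], [0, 0, 0], 0.7], [[0, 0, -0.035], [0, 0, 0], 0.7], [[0, 0, -0.05], [0, 0, 0], 0.7], [[0, 0, -0.07], [0, 0, 0], 0.7], [[0, 0, -0.09], [0, 0, 0], 0.7], [[0, 0, -0.1], [0, 0, 0], 0.7]]}}

```text
t: 27.87
position: [0.5589, 0.2255, 0.174]
ee_rot: [-0.02, 0.886, 0.039, 0.461]
contact_force: [-0.0, -0.0, -0.4]
finger_gap: 0.066
finger_force: 0.0
```

```bash
python3 f.py; python3 look.py g; python3 - <<'E'
from h import *
c=arm.camera("side")
for q in("pot","bowl","spice","stuffer"):
    for d in arm.landmark_of(q,"side")[:1]: print(q,d["confidence"],w(c,d["at"]).round(3))
E
```

```text
28.1667 F [-0.17  0.16  0.21] M [-0.06  0.48 -0.01] [561.35 225.78 172.66]
shift [-0.  -0.   0.1] turn [0.03 0.06 0.08] | q [ 0.46  0.14  2.32  4.07  0.38 -2.24] F [-0.9  0.1 -0.3] t 28.1667
[0.5613 0.2258 0.1727] [-0.9343  0.0839 -0.3437]
top 2482 tool-frame circle mm ((0.0, 0.0), 0.0) z [0.1102 0.12   0.1326]
top lid 0.86 [0.6759 0.2321 0.0951] tool [0.0024 0.0036 0.1384]
top knob 0.76 [0.639  0.2267 0.1267] tool [0.0068 0.0058 0.0898]
top hinge 0.83 [0.6338 0.2377 0.0287] tool [-0.0757 -0.0057  0.1426]
top hinge 0.53 [ 0.4155  0.4638 -0.0039] tool [-0.2157 -0.2501 -0.0006]
side 1834 tool-frame circle mm ((0.0, 0.0), 0.0) z [0.1086 0.119  0.1309]
side lid 0.2 [0.6185 0.2301 0.0328] tool [-0.0816  0.0004  0.1272]
side knob 0.67 [0.6313 0.229  0.1274] tool [0.0031 0.0028 0.0832]
side hinge 0.88 [0.6367 0.2346 0.0264] tool [-0.0762 -0.0024  0.1461]
pot 0.9 [ 0.632 -0.23   0.055]
bowl 0.59 [ 0.411  0.464 -0.007]
spice 0.88 [ 0.417 -0.001  0.   ]
stuffer 0.87 [ 0.448 -0.496 -0.003]
```

View pics/g.png

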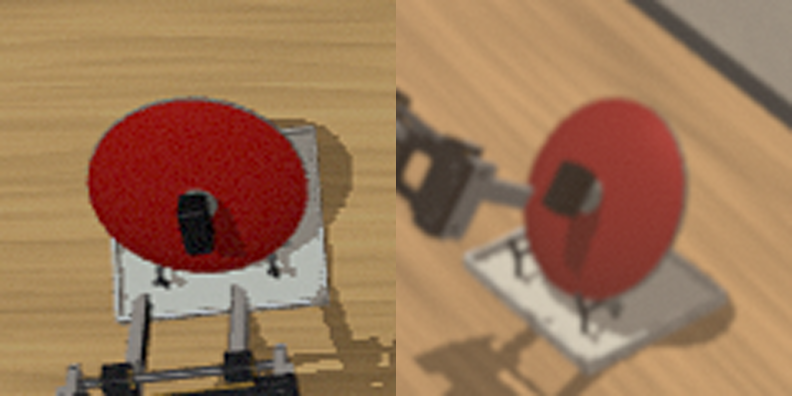

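The lid stands in both hooks, leaning on the frame with its knob facing out. The gripper is clear and the other things have not moved.

```bash
python3 -c "
from rig import arm
print(arm.hand_in())"
```

```text
the job is handed in; nothing more can be done
None
```

The red lid is off the pot and standing in the wire stand, its rim in both hooks and its inside against the frame, with the knob facing out; nothing else moved, and I handed the job in at about 28 s without being told the verdict.

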